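# Build the clamping stack on the cross slide's stud

### The arm

A 7-joint arm with a two-finger parallel gripper is mounted at the origin on the work surface. World frame = base frame: x ahead of the robot, y to its left, z up, the work surface at z = 0. Lengths are in m, angles in rad, forces in N, time in s.
With the tool pointing down it reaches from about 0.425 to 0.925 m from the base axis. Payload 6.8 kg.
Tool frame: the origin (TCP) lies on the centre line of the jaws, within the pads' length; the fingertips stand 22 mm ahead of it and the grasp point (between the pads) lies 3 mm ahead of it; z points along the fingers, y is the direction in which the jaws open and shut (so a half turn about z gives the same grasp; the last joint's range is limited). The gripper opens to 88 mm and grips with 3 to 60 N. Pads are 20 mm wide; open, the fingers measure 115 mm over their backs; the gripper's body (75 mm by 178 mm) begins 61 mm behind the grasp point.
Start: joints at [0.998, 0.477, 0.022, 1.555, -0.011, 1.109, -0.083], TCP at [0.303, -0.603, 0.245] pointing down, gripper open.
Joint ranges: [-2.96, 2.96], [-0.34, 2.1], [-1.41, 1.46], [0.24, 2.44], [-1.37, 4.51], [0.17, 1.92], [-2.96, 2.96]. Speed limits (rad/s): [2.39, 2.39, 3.14, 3.14, 3.14, 3.14, 3.14].

### API

Orientations are given as a rotation vector (axis times angle).
In Python, from workcell import arm gives the robot as it stands.
- The arm moves only by the tool jog_arm, never from a script. Its argument "deltas" is one flat list of numbers, 7 for each row, row after row: the turn, a rotation vector about the world's x, y, z in degrees, then the shift along the world's x, y, z in mm, then the finger opening in mm, from 0 to 87.8. In form: [wx, wy, wz, tx, ty, tz, fingers, wx, wy, wz, tx, ty, tz, fingers, ...]. A call has 1 to 5 rows; each row shifts and turns the commanded pose from where the row before left it; what a row does not reach is not made up. A row lasts 1/12 s, in which the tool goes at most 41.7 mm and 7.16 degrees, less where a joint would pass 70% of its speed; a pose out of reach is approached as far as the arm can. A call with a gripper value outside its range is refused whole. The fingers move at their own pace and stop on an object; "grip_force" is the grip in N (left out, the last holds). Time passes only in rows, so rows that do not move let the fingers close. It gives the time, the measured TCP pose, the force and the opening at its end, in the units of the state.
- arm.sense(): the state, without advancing time (a new reading comes with each control period).
- arm.capture(name): name is "scene" or "top" or "wrist"; returns (picture, depth): 400x640x3 uint8, red, green, blue; 400x640 float32, m along the optical axis (not along the pixel's ray), 0 where there is no reading.
- arm.calibration(name): a dict with "fovy" (degrees; the focal length in pixels is half the picture's height over the tangent of half this angle, whatever the lens; pixels are square), "cx", "cy" (the principal point, pixels), "cam_to_world" (4x4, takes a point from camera to world coordinates); the wrist camera has in their place "mount" (4x4, takes a point from camera to tool coordinates, whose origin is the TCP and whose axes are the flange's). Camera axes: x right, y up, looking along -z (the intrinsics and any distortion apply to the point x, -y, -z); pixel columns grow to the right and rows downward; lengths in m; the calibration is good to about 2 mm. A picture is of the moment at which its call begins: read the wrist's pose just before it. calibration takes no time and is no camera call.
- arm.close_job(): hands the job in, once; it reports no verdict.
The state is a dict: "t": time; "qpos": joint angles; "dq": joint speeds; "joint_torque": joint torques, N m; "tool_pos": TCP position; "tcp_rot": TCP orientation; "contact_force": force on the tool from outside, world axes, zero at the start; "wrist_torque": the same for the moment, N m; "grip_width": opening from 0.0 (shut) to 1.0 (fully open).
Only numpy, scipy, OpenCV 4.12 (cv2) and the standard library are available. Lean on these libraries where they do the work, as an engineer would, in place of code of your own. Each camera call takes 0.05 s, during which the arm holds its last target.

### The job

Build up the clamping stack on the upright stud of the small green-based cross slide: thread the dark spacer on first, then the thin bright washer, then the brass bushing, easing each one down by feel instead of dropping or forcing it. Press the stack gently down until the stiff black collar round the stud's foot is fully home and the parts sit flat on each other. Let go, and leave the dish, chuck and wrench where they lie.

Things in the scene. Friction and masses are not known exactly. Their poses are not given: they have to be found in the camera images.
- mount: Fixed cross slide: green cast base 156 x 100 mm, 24 mm high, with a bright steel top 144 x 84 mm; 50 mm high in all. Origin at the centre of its underside, x along its length and along the narrow slot in its top, z up. An upright round stud is clamped in the slot. Knocks or pushes over 40 N would damage the mount, stud or collar.
- seat (a point): Middle of the slot, level with the mount's steel top (50 mm above its underside), axes as the mount's. The stud, 16 mm in diameter with a 1.5 mm chamfered tip, rises 58 mm above this level. It stands on the slot's centre line (y = 0) but anywhere up to 16 mm either side of this point along x: its place along the slot is not measured and must be seen or felt.
- collar (a joint): Black plastic collar round the foot of the stud, 32 mm in diameter, 6 mm thick; it slides stiffly up and down the stud and stays where it is left. Value: height of its underside above the steel top in m; 0 = fully home, starts 0.003 to 0.009. It takes about 6 N to push it down; it stops hard at 0.
- spacer: Dark steel spacer ring, outer diameter 40 mm, hole 18 mm, 14 mm high, about 0.11 kg, lying flat on a grey mat 3 mm thick. Origin at the centre of its underside, z up along the hole. With the collar home its underside ends 6 mm above the steel top.
- washer: Thin bright washer, outer diameter 36 mm, hole 18 mm, 6 mm thick, about 0.04 kg, lying flat on the grey mat. Origin at the centre of its underside, z up along the hole. Ends 20 mm above the steel top.
- bushing: Brass bushing, a plain tube of outer diameter 30 mm, hole 18 mm, 22 mm high, about 0.085 kg, standing upright on the grey mat. Origin at the centre of its underside, z up along the hole. Ends 26 mm above the steel top; the stud then stands 10 mm proud of it.
- dish: Red plastic dish, 100 mm wide, 35 mm high; origin under its centre. To be left alone.
- chuck: Steel drill chuck standing on the bench, 52 mm wide, 58 mm high; origin under its centre. To be left alone.
- wrench: Steel wrench, 170 mm long, lying on the bench along its own x axis. To be left alone.
Mind the look-alikes: they are no part of the job. Of the things that look like the washer, take the one that is farthest from the robot's base at the start. Several things look just like the bushing: the one meant starts farthest to the robot's right.

How it is judged:
On the way, in this order (a step that is already met when the one before it is completed fails the run):
1. the spacer is threaded on the stud, its underside well below the stud's tip (z of spacer in the frame of seat between 0 and 0.046 m and x of spacer in the frame of seat between -0.02 and 0.02 m and y of spacer in the frame of seat between -0.005 and 0.005 m), for 0.2 s.
2. the washer is threaded on the stud, its underside well below the stud's tip (z of washer in the frame of seat between 0 and 0.046 m and horizontal distance between washer and spacer below 0.006 m and y of washer in the frame of seat between -0.005 and 0.005 m), for 0.2 s.
3. the bushing is threaded on the stud, its underside well below the stud's tip (z of bushing in the frame of seat between 0 and 0.046 m and horizontal distance between bushing and spacer below 0.006 m and y of bushing in the frame of seat between -0.005 and 0.005 m), for 0.2 s.
At the end, for the whole second after the job is handed in: Collar home (within 2 mm); spacer, washer, bushing on the stud in that order from below, at rest, level (0.1 rad), undersides 6, 20 and 26 mm above the steel top (-2 to +2.5 mm), within 5 mm of the slot centre line; washer and bushing within 6 mm of the spacer axis (value of joint collar below 0.002 m and z of spacer in the frame of seat between 0.004 and 0.0085 m and x of spacer in the frame of seat between -0.02 and 0.02 m and y of spacer in the frame of seat between -0.005 and 0.005 m and angle between each of spacer, washer, bushing's own z axis and vertical below 0.1 rad and linear speed of each of spacer, washer, bushing below 0.02 m/s and z of washer in the frame of seat between 0.018 and 0.0225 m and horizontal distance between each of washer, bushing and spacer below 0.006 m and y of washer in the frame of seat between -0.005 and 0.005 m and z of bushing in the frame of seat between 0.024 and 0.0285 m and y of bushing in the frame of seat between -0.005 and 0.005 m); the robot touches nothing.
It fails at once if the mount, its stud or collar is pushed or knocked with more than 40 N (contact force between mount and anything else above 40 N).
It fails at once if the dish, the chuck or the wrench is moved by more than 15 mm (distance of any of dish, chuck, wrench from where it was at the start of the episode above 0.015 m).
It fails at once if a part is dropped down the stud (falls faster than 0.5 m/s) ((horizontal distance between spacer and seat below 0.022 m and z of spacer in the frame of seat below 0.05 m and linear speed of spacer above 0.5 m/s) or (horizontal distance between washer and seat below 0.022 m and z of washer in the frame of seat below 0.05 m and linear speed of washer above 0.5 m/s) or (horizontal distance between bushing and seat below 0.022 m and z of bushing in the frame of seat below 0.05 m and linear speed of bushing above 0.5 m/s)).
It also fails if it takes over 70 s, if anything falls off the work surface, if the arm or the gripper's body presses on something with over 40 N, if the wrist force passes 120 N, or if a joint passes its speed limit or range.

## Working session

There is one attempt and no reset: what is moved stays moved. The work goes in short steps, Python scripts to look and compute and a tool call to move; the robot and the scene stay as the last step left them, time stands still between calls to the robot, and variables do not carry over. Pictures are saved under pics/ and viewed, and the job is handed in when it is done.

Besides the shell and the picture viewer there is one more tool, called after ">>>" in YAML: its name, and indented under it one key for each argument. jog_arm: Moves the arm, as the interface text tells. Its arguments: {"type":"object","properties":{"deltas":{"type":"array"},"grip_force":{"type":"number"}},"required":["deltas"]}

```bash
ls; mkdir -p pics
cat > h.py <<'E'
import numpy as np, cv2
from workcell import arm
from scipy.spatial.transform import Rotation as R
def cam(name,st=None):
    c=arm.calibration(name); f=200/np.tan(np.radians(c['fovy'])/2)
    if 'cam_to_world' in c: T=np.array(c['cam_to_world'])
    else:
        st=st or arm.sense(); W=np.eye(4); W[:3,:3]=R.from_rotvec(st['tcp_rot']).as_matrix(); W[:3,3]=st['tool_pos']; T=W@np.array(c['mount'])
    return f,c['cx'],c['cy'],T,c
def ray(name,u,v,z,K=None):
    f,cx,cy,T,c=K or cam(name)
    d=T[:3,:3]@np.array([(u-cx)/f,-(v-cy)/f,-1.]); o=T[:3,3]
    return o+d*(z-o[2])/d[2]
def cloud(D,K):
    f,cx,cy,T,c=K; v,u=np.mgrid[:400,:640]
    P=np.stack([(u-cx)/f*D,-(v-cy)/f*D,-D],-1)
    return P@T[:3,:3].T+T[:3,3]
def snap(name,fn):
    st=arm.sense(); p,d=arm.capture(name); cv2.imwrite('pics/'+fn+'.png',p[:,:,::-1]); np.savez('pics/'+fn+'.npz',p=p,d=d,T=cam(name,st)[3]); return p,d,cam(name,st)
E
python3 - <<'E'
from h import *
s=arm.sense(); print(s)
for n in('scene','top','wrist'):
    p,d,K=snap(n,n+'0'); print(n,K)
E
```

```text
pics
{'t': 0.0, 'qpos': array([ 0.99789436,  0.47779978,  0.02233782,  1.55646936, -0.01152007,
        1.10929353, -0.08311348]), 'dq': array([-1.07813822e-03, -2.68197973e-04, -2.58064044e-04, -4.07388568e-04,
        7.52253739e-05, -9.16640596e-04, -1.38293752e-03]), 'joint_torque': array([ 6.01300380e-04, -5.82841516e+01,  1.53513607e+00, -2.72598124e+01,
       -5.42103010e-02,  1.71087513e-02,  1.84598307e-04]), 'tool_pos': array([ 0.30230116, -0.60287743,  0.24367431]), 'tcp_rot': array([-3.05542018e+00, -7.23150026e-01,  8.45693585e-04]), 'contact_force': array([ 0.03217534, -0.55629201, -0.44653913]), 'wrist_torque': array([-0.01591691, -0.01034543,  0.04067252]), 'grip_width': 0.9964803955533477}
scene (np.float64(496.9963087149157), 317.51842985842774, 189.1685918183676, array([[ 0.48837066, -0.59064806,  0.64236202,  1.26610165],
       [ 0.87261949,  0.33511801, -0.35529023, -0.48163397],
       [-0.00541559,  0.73405094,  0.67907281,  0.81920165],
       [ 0.        ,  0.        ,  0.        ,  1.        ]]), {'fovy': 43.84143205533086, 'cx': 317.51842985842774, 'cy': 
[... 999 characters left out ...]
03, 200.30847557188167, array([[ 0.44775163,  0.85898036,  0.24833691,  0.37006791],
       [-0.89415657,  0.43062794,  0.12265242, -0.56880369],
       [-0.0015848 , -0.2769699 ,  0.96087729,  0.38348977],
       [ 0.        ,  0.        ,  0.        ,  1.        ]]), {'fovy': 64.62891773431672, 'cx': 318.0761153392703, 'cy': 200.30847557188167, 'mount': array([[-5.59270817e-04,  9.60914234e-01,  2.76845665e-01,
         7.58763943e-02],
       [ 9.99999843e-01,  5.24590137e-04,  1.99333441e-04,
        -3.98479694e-04],
       [ 4.63118354e-05,  2.76845733e-01, -9.60914376e-01,
        -1.39667147e-01],
       [ 0.00000000e+00,  0.00000000e+00,  0.00000000e+00,
         1.00000000e+00]])})
```

View pics/scene0.png

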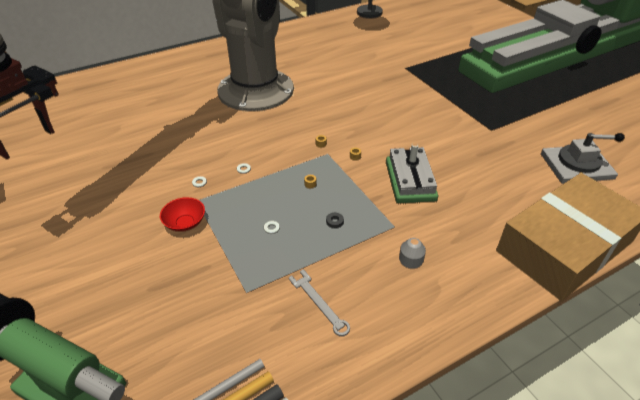

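View pics/top0.png

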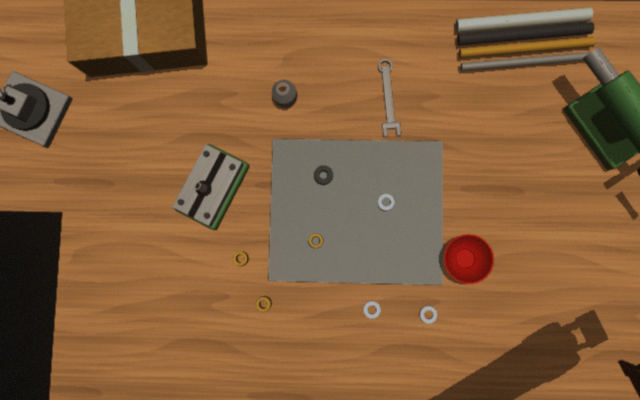

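View pics/wrist0.png

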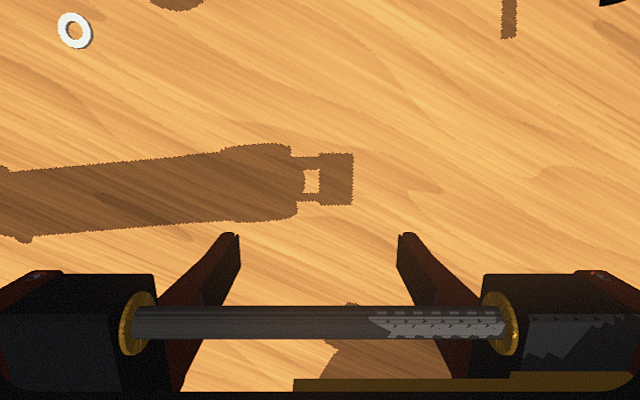

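The top view shows the spacer (324,175), the mat washer (387,202), the mat bushing (316,241) and the mount with its stud (~203,187). In this view up is +x and right is −y. The mat washer is the farthest from the base and the mat bushing is the rightmost, so those are the ones to use.

Run:
```python
from h import *
for n in('top','scene'):
    z=np.load(f'pics/{n}0.npz'); p=z['p'];K=cam(n)
    hsv=cv2.cvtColor(p,cv2.COLOR_RGB2HSV)
    C=cloud(z['d'],K)
    masks={'dark':(hsv[...,2]<75),'bright':(hsv[...,2]>200)&(hsv[...,1]<40),'brass':(hsv[...,1]>150)&(hsv[...,0]>15)&(hsv[...,0]<28),'green':(hsv[...,0]>40)&(hsv[...,0]<80)&(hsv[...,1]>90), 'red':(hsv[...,0]<6)&(hsv[...,1]>200)}
    for k,m in masks.items():
        cs,_=cv2.findContours(m.astype(np.uint8),cv2.RETR_EXTERNAL,cv2.CHAIN_APPROX_NONE)
        for c in cs:
            a=cv2.contourArea(c)
            if 60<a<5000 and len(c)>5:
                (u,v),_,ang=cv2.minAreaRect(c)
                mm=cv2.drawContours(np.zeros((400,640),np.uint8),[c],-1,1,-1)*m
                P=C[mm>0]; P=P[np.isfinite(P).all(1)]
                zt=np.percentile(P[:,2],90)
                print(n,k,round(u,1),round(v,1),a,'ztop',zt.round(4),'ray',ray(n,u,v,zt,K).round(4), 'range', np.ptp(P,axis=0).round(3))
```

```text
top dark 486.0 393.0 395.5 ztop 0.0008 ray [ 0.1722 -0.4116  0.0008] range [0.301 0.373 1.018]
top dark 500.0 383.5 108.5 ztop 0.0008 ray [ 0.1916 -0.4396  0.0008] range [0.01  0.102 0.009]
top dark 635.2 374.2 313.0 ztop 0.3336 ray [ 0.2966 -0.5115  0.3336] range [0.27  0.594 1.014]
top dark 538.5 351.0 305.0 ztop 0.0007 ray [ 0.2574 -0.5172  0.0007] range [0.017 0.134 0.011]
top dark 323.0 175.0 259.0 ztop 0.0177 ray [ 0.6056 -0.0754  0.0177] range [0.167 0.057 1.014]
top dark 231.5 197.0 100.0 ztop 0.0205 ray [0.556  0.1129 0.0205] range [0.135 0.07  0.025]
top dark 225.7 195.3 127.0 ztop 0.0428 ray [0.5571 0.1197 0.0428] range [0.166 0.285 1.014]
top dark 202.9 183.0 452.0 ztop 0.0643 ray [0.5785 0.1611 0.0643] range [0.188 0.342 1.014]
top dark 57.8 121.9 203.0 ztop 0.0158 ray [0.7105 0.4926 0.0158] range [0.108 0.057 0.022]
top dark 284.9 101.0 112.0 ztop 0.036 ray [0.7559 0.0061 0.036 ] range [0.317 0.149 1.016]
top dark 7.1 98.7 97.5 ztop 0.0987 ray [0.7345 0.5469 0.0987] range [0.3   0.694 0.946]
top dark 25.5 106.8 1245.0 ztop 0.0535 ray [0.7318 0.5396 0.0535] range [0.331 
[... 3019 characters left out ...]
0.0244] range [0.41  0.128 0.823]
scene brass 310.0 181.0 100.0 ztop 0.0258 ray [ 0.4816 -0.0681  0.0258] range [0.029 0.029 0.021]
scene brass 355.0 153.5 98.0 ztop 0.0228 ray [0.4429 0.084  0.0228] range [0.055 0.047 0.028]
scene brass 321.0 140.5 91.0 ztop 0.0221 ray [0.3515 0.0358 0.0221] range [0.965 0.54  0.82 ]
scene green 404.6 187.7 353.5 ztop 0.0243 ray [0.6112 0.1154 0.0243] range [0.772 0.655 0.813]
scene green 550.6 51.7 3610.5 ztop 0.0724 ray [0.3663 0.856  0.0724] range [1.123 1.793 0.82 ]
scene green 610.0 10.5 673.0 ztop 0.1719 ray [0.3884 1.0489 0.1719] range [1.046 1.702 0.711]
scene red 181.5 214.0 1065.5 ztop 0.0335 ray [ 0.4449 -0.3719  0.0335] range [0.874 0.16  0.819]
```

Run:
```python
from h import *
p=cv2.imread('pics/top0.png'); q=cv2.imread('pics/scene0.png')
a=cv2.resize(p[130:245,160:260],None,fx=4,fy=4,interpolation=cv2.INTER_CUBIC)
b=cv2.resize(q[130:215,370:450],None,fx=5,fy=5,interpolation=cv2.INTER_CUBIC)
h=max(a.shape[0],b.shape[0]);o=np.zeros((h,a.shape[1]+b.shape[1],3),np.uint8);o[:a.shape[0],:a.shape[1]]=a;o[:b.shape[0],a.shape[1]:]=b
cv2.imwrite('pics/m0.png',o);print(o.shape)
```

```text
(460, 800, 3)
```

View pics/m0.png

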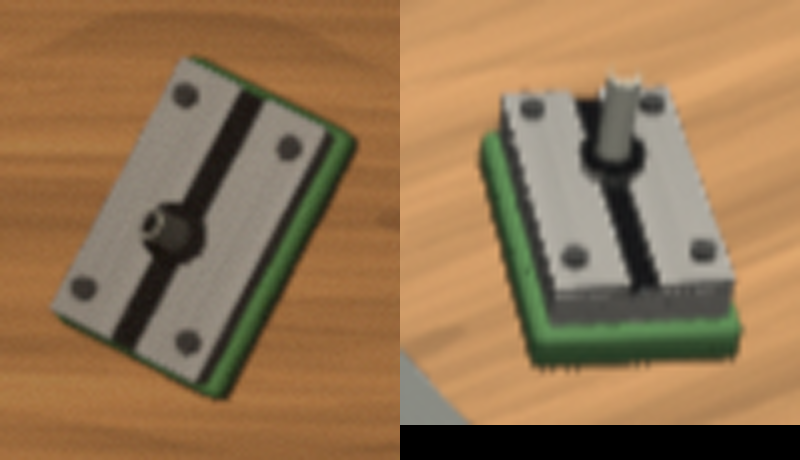

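>>> jog_arm:
  deltas: [0,0,0,20,35,-3,70,0,0,0,20,35,-3,70,0,0,0,20,35,-3,70,0,0,0,20,35,-3,70,0,0,0,20,35,-3,70]
  grip_force: 20

```text
t: 0.57
tool_pos: [0.403, -0.4266, 0.2293]
tcp_rot: [-3.057, -0.723, 0.0]
contact_force: [0.5, -0.1, -0.2]
grip_width: 0.801
```

>>> jog_arm:
  deltas: [0,0,0,20,35,-3,70,0,0,0,20,35,-3,70,0,0,0,20,35,-3,70,0,0,0,20,35,-3,70,0,0,0,20,35,-3,70]

```text
t: 0.98
tool_pos: [0.503, -0.2516, 0.2145]
tcp_rot: [3.057, 0.723, -0.0]
contact_force: [0.4, -0.0, -0.4]
grip_width: 0.797
```

>>> jog_arm:
  deltas: [0,0,0,20,35,-3,70,0,0,0,20,35,-3,70,0,0,0,20,35,-3,70,0,0,0,20,35,-3,70,0,0,0,0,0,0,70]

```text
t: 1.4
tool_pos: [0.5858, -0.1031, 0.2022]
tcp_rot: [-3.048, -0.74, -0.004]
contact_force: [0.9, 0.7, 1.0]
grip_width: 0.797
```

Run:
```python
from h import *
s=arm.sense();print(s['t'],s['tool_pos'],s['tcp_rot'],s['qpos'],np.abs(s['dq']).max(),s['contact_force'])
snap('wrist','w1')
```

```text
1.4 [ 0.5858492  -0.10309324  0.20215051] [-3.04818625 -0.74043399 -0.00445776] [ 0.21852221  0.39721518 -0.18810188  1.78634572  0.08160435  0.96450048
 -1.09591945] 0.09707779340913986 [0.8893215  0.72864656 0.96456867]
```

View pics/w1.png

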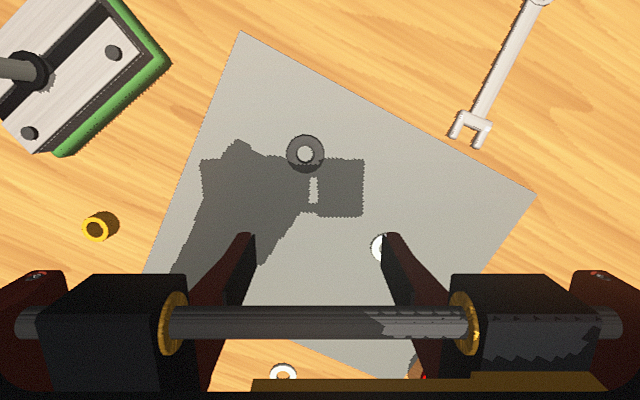

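The spacer is at (305,154) in the wrist view, and the stud is at upper left with its tip out of frame. I'll measure the spacer centre.

Run:
```python
from h import *
z=np.load('pics/w1.npz');p=z['p'];K=list(cam('wrist'));K[3]=z['T']
C=cloud(z['d'],K)
zz=C[...,2]; r=np.zeros((400,640),bool); r[120:190,270:340]=1
print('mat z',np.median(zz[180:200,420:460]),'bench',np.median(zz[300:320,560:600]))
m=r&(zz>0.011)&(zz<0.03)
P=C[m]; print(m.sum(),P.mean(0),np.percentile(P[:,2],[5,50,95]),P.min(0),P.max(0))
cs,_=cv2.findContours(m.astype(np.uint8),cv2.RETR_EXTERNAL,cv2.CHAIN_APPROX_NONE)
c=max(cs,key=len);e=cv2.fitEllipse(c);print(e)
print(ray('wrist',*e[0],0.017,K))
print(arm.sense()['tool_pos'])
```

```text
mat z 0.002700287422283787 bench 0.28088580783174255
931 [ 0.60819952 -0.07545174  0.01641258] [0.01483237 0.01647093 0.01784542] [ 0.58832917 -0.09531126  0.01110097] [ 0.62718994 -0.05607048  0.01893658]
((305.28594970703125, 153.72994995117188), (37.19503402709961, 37.859405517578125), 158.2301788330078)
[ 0.60835785 -0.07538508  0.017     ]
[ 0.58416158 -0.10753649  0.20208676]
```

>>> jog_arm:
  deltas: [0,0,0,13,19,-30,70,0,0,0,13,19,-30,70,0,0,0,0,0,-30,70,0,0,0,0,0,-20,70,0,0,0,0,0,0,70]

```text
t: 1.87
tool_pos: [0.6049, -0.0763, 0.088]
tcp_rot: [-3.056, -0.722, 0.013]
contact_force: [-1.1, 0.0, 0.0]
grip_width: 0.791
```

>>> jog_arm:
  deltas: [0,0,0,0,0,0,70,0,0,0,0,0,0,70]

```text
t: 2.03
tool_pos: [0.6092, -0.0766, 0.094]
tcp_rot: [3.057, 0.721, 0.002]
contact_force: [0.8, 0.2, 0.7]
grip_width: 0.801
```

Run:
```python
from h import *
s=arm.sense();print(s['t'],s['tool_pos'],s['tcp_rot'],np.abs(s['dq']).max(),s['contact_force'])
snap('wrist','w2')
```

```text
2.0333 [ 0.60918451 -0.07658599  0.09397932] [3.05677697e+00 7.21036409e-01 2.24290585e-03] 0.019809794064114605 [0.75281518 0.20834927 0.7359099 ]
```

View pics/w2.png

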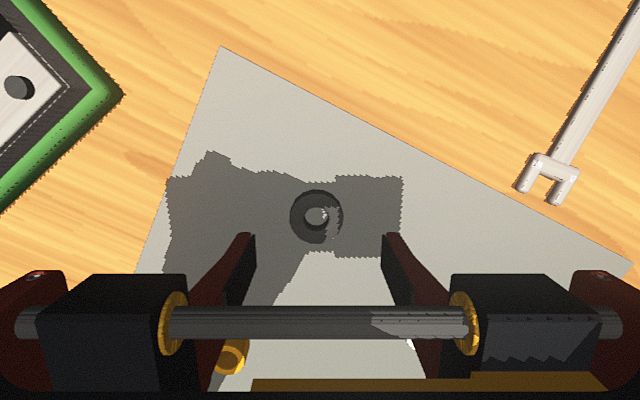

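```bash
cat >> h.py <<'E'
def blob(fn,box,zlo,zhi,zt):
    z=np.load(f'pics/{fn}.npz');K=list(cam('wrist'));K[3]=z['T'];C=cloud(z['d'],K)
    r=np.zeros((400,640),bool);r[box[1]:box[3],box[0]:box[2]]=1
    m=(r&(C[...,2]>zlo)&(C[...,2]<zhi)).astype(np.uint8)
    cs,_=cv2.findContours(m,cv2.RETR_EXTERNAL,cv2.CHAIN_APPROX_NONE);c=max(cs,key=cv2.contourArea);e=cv2.fitEllipse(c)
    print(e,'ray',ray('wrist',*e[0],zt,K).round(4),'zmed',np.median(C[...,2][m>0]).round(4))
E
python3 - <<'E'
from h import *
blob('w2',(280,180,355,255),0.012,0.03,0.017)
print(arm.sense()['tool_pos'])
E
```

```text
((316.2310791015625, 217.54078674316406), (51.23662185668945, 53.01874923706055), 91.43645477294922) ray [ 0.6089 -0.0748  0.017 ] zmed 0.0165
[ 0.60959075 -0.07642264  0.0945041 ]
```

>>> jog_arm:
  deltas: [0,0,0,0,1.5,-25,70,0,0,0,0,0,-25,70,0,0,0,0,0,-12,70,0,0,0,0,0,-5,70,0,0,0,0,0,0,70]

```text
t: 2.5
tool_pos: [0.6087, -0.0743, 0.0263]
tcp_rot: [3.057, 0.723, -0.0]
contact_force: [0.4, -0.1, 0.2]
grip_width: 0.799
```

>>> jog_arm:
  deltas: [0,0,0,0,0,0,36,0,0,0,0,0,0,36,0,0,0,0,0,0,36,0,0,0,0,0,0,36,0,0,0,0,0,0,36]
  grip_force: 30

```text
t: 2.92
tool_pos: [0.6089, -0.074, 0.0261]
tcp_rot: [3.057, 0.723, 0.001]
contact_force: [-0.1, 0.9, 1.5]
grip_width: 0.457
```

>>> jog_arm:
  deltas: [0,0,0,0,0,10,36,0,0,0,0,0,30,36,0,0,0,-8,12,37,36,0,0,0,-15,20,33,36,0,0,0,-15,25,30,36]

```text
t: 3.33
tool_pos: [0.5705, -0.0181, 0.168]
tcp_rot: [3.057, 0.718, 0.002]
contact_force: [0.8, 0.5, -1.4]
grip_width: 0.452
```

>>> jog_arm:
  deltas: [0,0,0,-20,30,20,36,0,0,0,-20,30,15,36,0,0,0,-20,30,0,36,0,0,0,-16,25,0,36,0,0,0,-5,8,0,36]

```text
t: 3.75
tool_pos: [0.4868, 0.1104, 0.2017]
tcp_rot: [-3.054, -0.732, -0.001]
contact_force: [-1.2, -0.2, -1.1]
grip_width: 0.45
```

>>> jog_arm:
  deltas: [0,0,0,0,0,0,36,0,0,0,0,0,0,36,0,0,0,0,0,0,36]

```text
t: 4.0
tool_pos: [0.4905, 0.1043, 0.2006]
tcp_rot: [3.057, 0.72, 0.0]
contact_force: [-0.5, -0.6, -1.1]
grip_width: 0.453
```

Run:
```python
from h import *
s=arm.sense();print(s['t'],s['tool_pos'],s['tcp_rot'],np.abs(s['dq']).max(),s['contact_force'],s['grip_width'])
snap('wrist','w3')
```

```text
4.0 [0.49047056 0.10434216 0.20061129] [3.05720042e+00 7.19954528e-01 2.50724427e-04] 0.009341054384927432 [-0.49187143 -0.58969493 -1.11456029] 0.45250220024191545
```

View pics/w3.png

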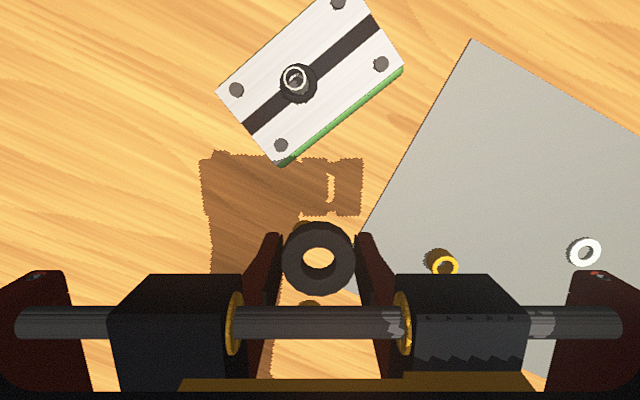

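The wrist view shows the stud tip ring at about (294,78), the collar around it, and the held spacer centred at about (318,258).

Run:
```python
from h import *
z=np.load('pics/w3.npz');p=z['p'];K=list(cam('wrist'));K[3]=z['T'];C=cloud(z['d'],K)
r=np.zeros((400,640),bool);r[45:125,255:340]=1
Z=C[...,2]
print(Z[60:105:4,278:314:3].round(3))
for lo,hi in((0.098,0.118),(0.054,0.075),(0.103,0.113)):
    m=r&(Z>lo)&(Z<hi);print(lo,hi,m.sum(),C[m].mean(0).round(4),C[m].min(0).round(4),C[m].max(0).round(4), np.percentile(Z[m],[10,50,90]))
m=(r&(Z>0.100)&(Z<0.12)).astype(np.uint8)
cs,_=cv2.findContours(m,cv2.RETR_EXTERNAL,cv2.CHAIN_APPROX_NONE);c=max(cs,key=len);e=cv2.fitEllipse(c);print(e,ray('wrist',*e[0],0.108,K))
top=(Z>.045)&(Z<.054); top[:,:200]=0; top[180:]=0; top[:,420:]=0
P=C[top];print('steeltop z',np.median(P[:,2]))
rc=cv2.minAreaRect((P[:,:2]*1000).astype(np.float32));print('rect',rc)
print(rc[0])
cv2.imwrite('pics/w3z.png',cv2.resize(p[40:130,240:350,::-1],None,fx=6,fy=6,interpolation=cv2.INTER_CUBIC))
# spacer in hand
r=np.zeros((400,640),bool);r[215:300,275:362]=1
hv=p.astype(int).sum(2)
m=r&(Z>.17)&(Z<.205)
print('hand',m.sum(),C[m].mean(0),np.percentile(Z[m],[5,50,95]))
```

```text
[[0.049 0.049 0.048 0.049 0.049 0.049 0.049 0.049 0.05  0.049 0.051 0.049]
 [0.051 0.048 0.049 0.05  0.05  0.061 0.063 0.062 0.063 0.049 0.05  0.048]
 [0.05  0.049 0.05  0.064 0.106 0.109 0.108 0.106 0.063 0.063 0.063 0.044]
 [0.048 0.05  0.061 0.108 0.062 0.063 0.062 0.06  0.106 0.062 0.062 0.063]
 [0.049 0.06  0.105 0.063 0.062 0.05  0.049 0.049 0.048 0.108 0.063 0.062]
 [0.05  0.062 0.108 0.063 0.05  0.044 0.048 0.048 0.05  0.106 0.048 0.063]
 [0.049 0.063 0.063 0.108 0.049 0.047 0.049 0.049 0.108 0.105 0.059 0.063]
 [0.049 0.063 0.063 0.063 0.107 0.109 0.109 0.106 0.105 0.08  0.045 0.062]
 [0.046 0.045 0.063 0.063 0.062 0.047 0.079 0.081 0.068 0.053 0.061 0.063]
 [0.044 0.044 0.061 0.063 0.062 0.062 0.062 0.062 0.064 0.063 0.064 0.063]
 [0.043 0.044 0.045 0.044 0.062 0.062 0.064 0.062 0.064 0.063 0.062 0.049]
 [0.045 0.044 0.045 0.044 0.05  0.05  0.05  0.05  0.05  0.049 0.05  0.05 ]]
0.098 0.118 155 [0.5692 0.1611 0.1064] [0.5616 0.1543 0.0985] [0.5773 0.17   0.1088] [0.10527917 0.10669862 0.10790985]
0.054 0.075 797 [0.5691 0.1611 0.0625] [0.5536 0.1466 0.0543] [0.5854 0.1777 0.0748] [0.06123204 0.06250234 0.06353717]
0.103 0.113 145 [0.5693 0.1615 0.1068] [0.5616 0.1543 0.1031] [0.5773 0.17   0.1088] [0.10570987 0.10674011 0.10792366]
((294.9405517578125, 78.39717102050781), (21.728517532348633, 23.69439125061035), 159.810546875) [0.56936103 0.16183221 0.108     ]
steeltop z 0.04964625157380809
rect ((578.1799926757812, 157.97140502929688), (84.12657165527344, 144.1859130859375), 64.49825286865234)
(578.1799926757812, 157.97140502929688)
hand 4582 [0.49119861 0.10507796 0.19010824] [0.18156797 0.19084422 0.19608317]
```

View pics/w3z.png

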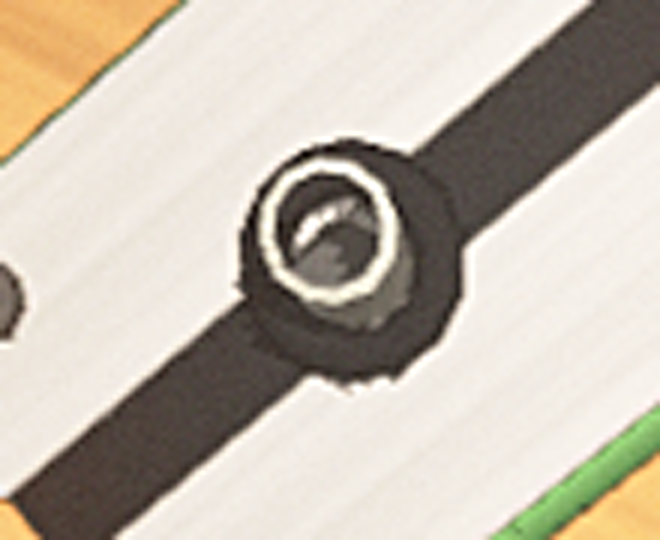

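Run:
```python
from h import *
z=np.load('pics/w3.npz');p=z['p'];K=list(cam('wrist'));K[3]=z['T'];C=cloud(z['d'],K);Z=C[...,2]
print(Z[220:300:5,318].round(4)); print(Z[240,270:366:5].round(4))
cv2.imwrite('pics/w3h.png',cv2.resize(p[210:310,265:370,::-1],None,fx=6,fy=6,interpolation=cv2.INTER_CUBIC))
m=(p[...,0]<90)&(Z>.17); r=np.zeros_like(m);r[210:310,270:366]=1
hole=(~(Z>.165)&r).astype(np.uint8)
br=((p[...,0]>110)&r).astype(np.uint8)
n,l,s,c=cv2.connectedComponentsWithStats(br)
for i in range(1,n):
    if s[i][4]>100: print(s[i],c[i])
```

```text
[-0.0003  0.1869  0.1894  0.1907  0.191   0.1916 -0.0003  0.0009 -0.001
  0.0006  0.1806  0.1867  0.19    0.1906  0.1923  0.1909]
[ 0.1901  0.1903  0.1872 -0.0014  0.1893  0.1908  0.1912  0.1909  0.1911
  0.1917  0.1913  0.1924  0.1913  0.1911  0.1917  0.1914  0.1829  0.1821
  0.1907  0.1893]
[ 270  210   96   36 1806] [318.09800664 220.19158361]
[303 247  32  22 518] [318.09266409 257.22200772]
[ 276  272   86   34 1343] [319.24795235 295.10349963]
```

View pics/w3h.png

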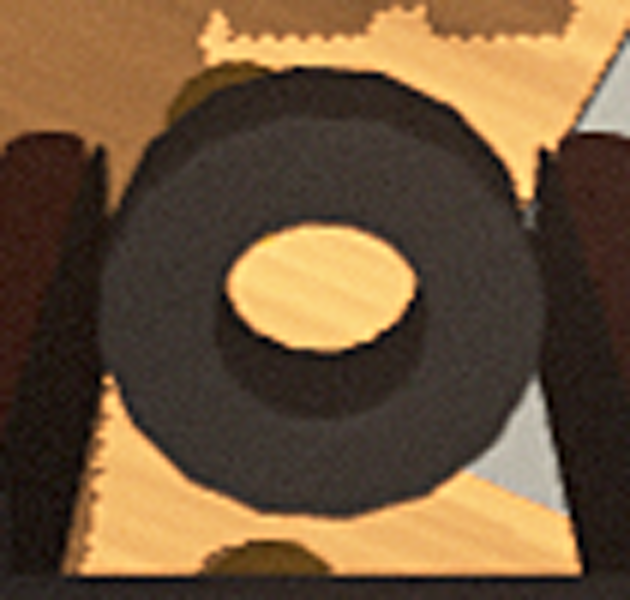

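Run:
```python
from h import *
z=np.load('pics/w3.npz');K=list(cam('wrist'));K[3]=z['T']
f=lambda u,v,zz=0.1914:ray('wrist',u,v,zz,K)
a,b=f(318.6,229.7),f(318.6,296.0);l,r=f(281.8,263),f(356,263)
print(a,b,np.linalg.norm(a-b),(a+b)/2); print(l,r,np.linalg.norm(l-r),(l+r)/2)
h1,h2=f(318.5,247,.1774),f(318.5,280,.1914)
print('hole',(h1+h2)/2, np.linalg.norm((h1-h2)[:2]))
print(arm.sense()['tool_pos'])
```

```text
[0.50612988 0.1123382  0.1914    ] [0.47206994 0.09535873 0.1914    ] 0.03805761905864877 [0.48909991 0.10384847 0.1914    ]
[0.48105111 0.12120324 0.1914    ] [0.49822629 0.08667839 0.1914    ] 0.03856101645704397 [0.4896387  0.10394081 0.1914    ]
hole [0.4863079  0.10249922 0.1844    ] 0.012579612418512673
[0.49051685 0.10418971 0.20049429]
```

Run:
```python
from h import *
z=np.load('pics/w3.npz');K=list(cam('wrist'));K[3]=z['T']
f=lambda u,v,zz=0.1914:ray('wrist',u,v,zz,K)
for zz in(.1914,.1854):
  h1,h2=f(318.6,246.7,zz),f(318.6,279.5,zz);print('hole',(h1+h2)/2, np.linalg.norm((h1-h2)[:2]))
  a,b=f(318.6,229.7,zz),f(318.6,296.0,zz);print((a+b)/2,np.linalg.norm(a-b))
```

```text
hole [0.4893836  0.10398989 0.1914    ] 0.01882240225152229
[0.48909991 0.10384847 0.1914    ] 0.03805761905864877
hole [0.48661227 0.10259275 0.1854    ] 0.019580975895743813
[0.48631715 0.10244563 0.1854    ] 0.0395914034499253
```

>>> jog_arm:
  deltas: [0,0,0,24,17,-8,36,0,0,0,24,17,-12,36,0,0,0,20,15,-15,36,0,0,0,12,9,-15,36,0,0,0,0,0,-5,36]

```text
t: 4.47
tool_pos: [0.5715, 0.1644, 0.143]
tcp_rot: [-3.057, -0.722, 0.002]
contact_force: [-0.4, 0.7, -0.7]
grip_width: 0.45
```

>>> jog_arm:
  deltas: [0,0,0,0,0,0,36,0,0,0,0,0,0,36,0,0,0,0,0,0,36]

```text
t: 4.72
tool_pos: [0.5696, 0.1626, 0.1461]
tcp_rot: [3.057, 0.721, 0.0]
contact_force: [1.3, 0.9, -0.9]
grip_width: 0.449
```

Run:
```python
from h import *
s=arm.sense();print(s['t'],s['tool_pos'],s['tcp_rot'],np.abs(s['dq']).max(),s['contact_force'],s['grip_width'])
p,d,K=snap('wrist','w4')
cv2.imwrite('pics/w4h.png',cv2.resize(p[200:310,255:380,::-1],None,fx=6,fy=5.4,interpolation=cv2.INTER_CUBIC))
```

```text
4.7167 [0.56958574 0.16257865 0.14614811] [3.05709791e+00 7.20855074e-01 2.59127887e-04] 0.011096960884090736 [ 1.31062547  0.85199997 -0.93737264] 0.4485253701314889
```

View pics/w4h.png

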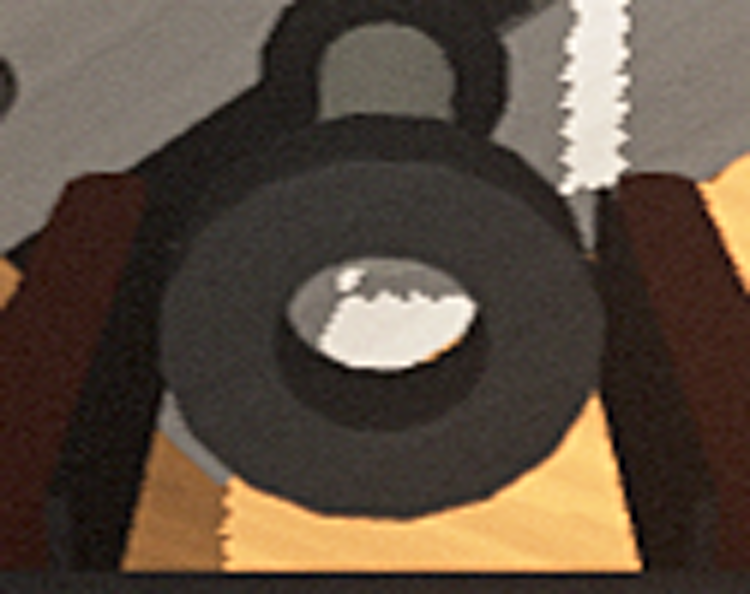

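>>> jog_arm:
  deltas: [0,0,0,0.9,-0.4,-5,36,0,0,0,0,0,-4,36,0,0,0,0,0,-2,36,0,0,0,0,0,0,36,0,0,0,0,0,0,36]

```text
t: 5.18
tool_pos: [0.5703, 0.1636, 0.1344]
tcp_rot: [3.057, 0.724, -0.001]
contact_force: [-0.4, -0.3, -1.6]
grip_width: 0.448
```

>>> jog_arm:
  deltas: [0,0,0,0,0,-1,36,0,0,0,0,0,-1,36,0,0,0,0,0,-1,36,0,0,0,0,0,0,36]

```text
t: 5.52
tool_pos: [0.5704, 0.1636, 0.1313]
tcp_rot: [3.057, 0.724, -0.0]
contact_force: [0.5, -0.1, -1.2]
grip_width: 0.448
```

>>> jog_arm:
  deltas: [0,0,0,0,-1.2,0,36,0,0,0,0,0,-1,36,0,0,0,0,0,-1,36,0,0,0,0,0,0,36]

```text
t: 5.85
tool_pos: [0.5704, 0.1623, 0.1294]
tcp_rot: [3.057, 0.723, -0.0]
contact_force: [-0.3, -0.2, -0.8]
grip_width: 0.446
```

Run:
```python
from h import *
s=arm.sense();print(s['t'],s['tool_pos'],s['tcp_rot'],np.abs(s['dq']).max(),s['contact_force'],s['grip_width'])
p,d,K=snap('wrist','w5')
cv2.imwrite('pics/w5h.png',cv2.resize(p[200:310,255:380,::-1],None,fx=6,fy=5.4,interpolation=cv2.INTER_CUBIC))
```

```text
5.85 [0.57043664 0.1623068  0.12935628] [ 3.05713901e+00  7.23366877e-01 -3.97706215e-04] 0.0027849981636528633 [-0.33490419 -0.21434207 -0.76255346] 0.4458026106191793
```

View pics/w5h.png

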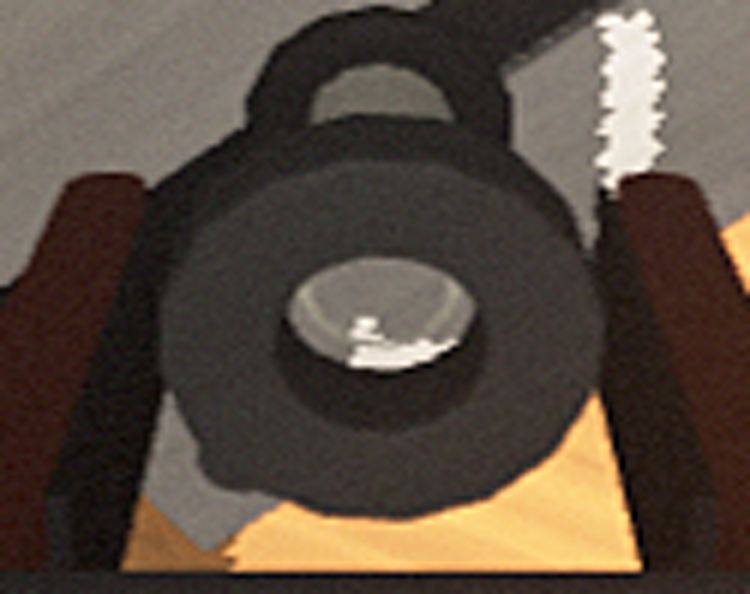

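>>> jog_arm:
  deltas: [0,0,0,0,0,-1,36,0,0,0,0,0,-1,36,0,0,0,0,0,-1,36,0,0,0,0,0,0,36]

```text
t: 6.23
tool_pos: [0.5704, 0.1623, 0.1263]
tcp_rot: [3.057, 0.724, -0.001]
contact_force: [-0.1, 0.6, -1.1]
grip_width: 0.447
```

>>> jog_arm:
  deltas: [0,0,0,0,0,-1,36,0,0,0,0,0,-1,36,0,0,0,0,0,-1,36,0,0,0,0,0,0,36]

```text
t: 6.57
tool_pos: [0.5704, 0.1624, 0.1233]
tcp_rot: [3.057, 0.724, -0.001]
contact_force: [-0.4, -0.3, -2.6]
grip_width: 0.447
```

Run:
```python
from h import *
s=arm.sense();print(s['t'],s['tool_pos'],s['tcp_rot'],np.abs(s['dq']).max(),s['contact_force'],s['grip_width'])
p,d,K=snap('wrist','w6')
cv2.imwrite('pics/w6h.png',cv2.resize(p[200:310,255:380,::-1],None,fx=6,fy=5.4,interpolation=cv2.INTER_CUBIC))
```

```text
6.5667 [0.5703933  0.16236203 0.12329675] [ 3.05707964e+00  7.23540236e-01 -5.51367843e-04] 0.004410549018851836 [-0.41174257 -0.31038632 -2.56459772] 0.4472998760917189
```

View pics/w6h.png

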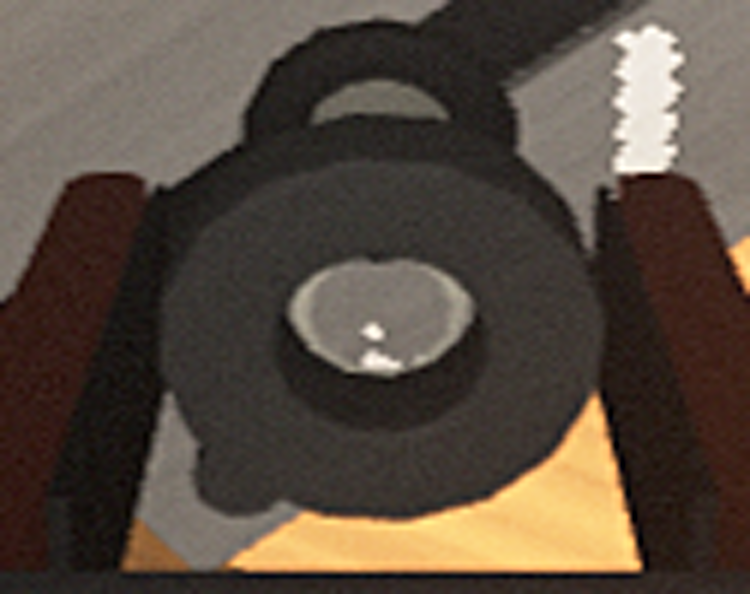

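>>> jog_arm:
  deltas: [0,0,0,0,0,-2,36,0,0,0,0,0,-2,36,0,0,0,0,0,-2,36,0,0,0,0,0,0,36]

```text
t: 6.95
tool_pos: [0.5703, 0.1623, 0.117]
tcp_rot: [3.057, 0.723, -0.001]
contact_force: [-0.8, 0.2, -1.7]
grip_width: 0.448
```

>>> jog_arm:
  deltas: [0,0,0,0,0,-2,36,0,0,0,0,0,-2,36,0,0,0,0,0,-2,36,0,0,0,0,0,-2,36,0,0,0,0,0,0,36]

```text
t: 7.37
tool_pos: [0.5703, 0.1623, 0.109]
tcp_rot: [3.057, 0.724, -0.001]
contact_force: [-0.1, -0.6, -0.5]
grip_width: 0.442
```

>>> jog_arm:
  deltas: [0,0,0,0,0,-4,36,0,0,0,0,0,-4,36,0,0,0,0,0,-4,36,0,0,0,0,0,-3,36,0,0,0,0,0,-2,36]

```text
t: 7.78
tool_pos: [0.5703, 0.1623, 0.0919]
tcp_rot: [3.057, 0.724, -0.001]
contact_force: [-0.4, 0.6, -1.1]
grip_width: 0.45
```

>>> jog_arm:
  deltas: [0,0,0,0,0,-1,36,0,0,0,0,0,-1,36,0,0,0,0,0,-1,36,0,0,0,0,0,-1,36,0,0,0,0,0,0,36]

```text
t: 8.2
tool_pos: [0.5705, 0.1624, 0.0884]
tcp_rot: [3.057, 0.724, -0.0]
contact_force: [0.6, -0.3, -0.7]
grip_width: 0.449
```

>>> jog_arm:
  deltas: [0,0,0,0,0,-1,36,0,0,0,0,0,-1,36,0,0,0,0,0,-1,36,0,0,0,0,0,-1,36,0,0,0,0,0,0,36]

```text
t: 8.62
tool_pos: [0.5706, 0.1624, 0.0848]
tcp_rot: [3.057, 0.723, 0.0]
contact_force: [-1.4, -1.2, 4.0]
grip_width: 0.446
```

>>> jog_arm:
  deltas: [0,0,0,0,0,-1,36,0,0,0,0,0,-1,36,0,0,0,0,0,0,36]

```text
t: 8.87
tool_pos: [0.5706, 0.1624, 0.0826]
tcp_rot: [-3.057, -0.724, -0.0]
contact_force: [-1.1, -1.1, 3.3]
grip_width: 0.449
```

>>> jog_arm:
  deltas: [0,0,0,0,0,-1,36,0,0,0,0,0,-1,36,0,0,0,0,0,0,36]

```text
t: 9.12
tool_pos: [0.5707, 0.1625, 0.0804]
tcp_rot: [-3.057, -0.724, -0.0]
contact_force: [0.2, 0.1, 3.3]
grip_width: 0.449
```

>>> jog_arm:
  deltas: [0,0,0,0,0,-0.7,36,0,0,0,0,0,0,36,0,0,0,0,0,0,36]

```text
t: 9.37
tool_pos: [0.5706, 0.1624, 0.0798]
tcp_rot: [-3.057, -0.724, -0.0]
contact_force: [0.3, -0.4, 2.6]
grip_width: 0.443
```

>>> jog_arm:
  deltas: [0,0,0,0,0,-0.7,36,0,0,0,0,0,0,36,0,0,0,0,0,0,36]

```text
t: 9.62
tool_pos: [0.5706, 0.1624, 0.0791]
tcp_rot: [-3.057, -0.724, -0.0]
contact_force: [-0.9, 0.2, 3.2]
grip_width: 0.448
```

>>> jog_arm:
  deltas: [0,0,0,0,0,-0.7,36,0,0,0,0,0,0,36,0,0,0,0,0,0,36]

```text
t: 9.87
tool_pos: [0.5707, 0.1625, 0.079]
tcp_rot: [3.057, 0.723, 0.001]
contact_force: [-2.1, -1.5, 7.4]
grip_width: 0.449
```

>>> jog_arm:
  deltas: [0,0,0,0,0,-0.7,36,0,0,0,0,0,0,36,0,0,0,0,0,0,36]

```text
t: 10.12
tool_pos: [0.5707, 0.1625, 0.0789]
tcp_rot: [3.057, 0.723, 0.001]
contact_force: [-4.2, -2.2, 13.2]
grip_width: 0.445
```

>>> jog_arm:
  deltas: [0,0,0,0,0,1.4,36,0,0,0,0,0,0,60,0,0,0,0,0,0,60,0,0,0,0,0,0,60]

```text
t: 10.45
tool_pos: [0.5703, 0.1623, 0.0787]
tcp_rot: [-3.057, -0.724, 0.001]
contact_force: [-0.5, -0.9, -1.2]
grip_width: 0.638
```

>>> jog_arm:
  deltas: [0,0,0,0,0,8,60,0,0,0,0,0,20,60,0,0,0,0,0,35,60,0,0,0,0,0,30,60,0,0,0,0,-30,15,60]

```text
t: 10.87
tool_pos: [0.5716, 0.1397, 0.1917]
tcp_rot: [-3.049, -0.736, -0.011]
contact_force: [1.3, 1.1, 0.5]
grip_width: 0.683
```

Run:
```python
from h import *
print(ray('top',386.5,202,.009))
s=arm.sense();print(s['t'],s['tool_pos'])
p,d,K=snap('top','t1')
p,d,K=snap('wrist','w7')
```

```text
[ 0.55266712 -0.20799565  0.009     ]
10.8667 [0.57160017 0.13973814 0.19170788]
```

View pics/w7.png

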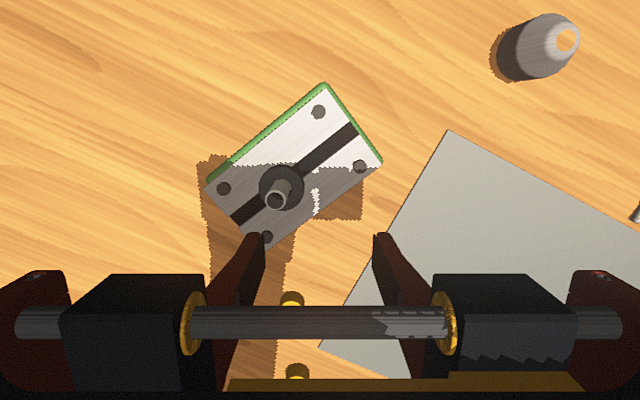

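>>> jog_arm:
  deltas: [0,0,0,-2,-38,0,60,0,0,0,-2,-38,0,60,0,0,0,-2,-38,-5,60,0,0,0,-2,-38,-10,60,0,0,0,-2,-38,-10,60]

```text
t: 11.38
tool_pos: [0.5603, -0.0591, 0.1621]
tcp_rot: [3.057, 0.724, 0.001]
contact_force: [-0.1, -0.3, 0.4]
grip_width: 0.686
```

>>> jog_arm:
  deltas: [0,0,0,-2,-38,-12,60,0,0,0,-2,-38,-12,60,0,0,0,-2,-38,-15,60,0,0,0,-1,-25,-15,60,0,0,0,0,-10,-8,60]

```text
t: 11.8
tool_pos: [0.5513, -0.2116, 0.0982]
tcp_rot: [3.059, 0.714, -0.005]
contact_force: [-0.4, -0.9, 0.1]
grip_width: 0.682
```

>>> jog_arm:
  deltas: [0,0,0,0,0,0,60,0,0,0,0,0,0,60,0,0,0,0,0,0,60]

```text
t: 12.05
tool_pos: [0.5546, -0.2038, 0.1008]
tcp_rot: [-3.055, -0.728, -0.002]
contact_force: [0.6, 1.2, 1.0]
grip_width: 0.683
```

Run:
```python
from h import *
s=arm.sense();print(s['t'],s['tool_pos'],s['tcp_rot'],np.abs(s['dq']).max())
p,d,K=snap('wrist','w8')
try: blob('w8',(270,170,370,270),0.006,0.02,0.009)
except Exception as e: print(e)
```

```text
12.05 [ 0.55456147 -0.2038276   0.10079152] [-3.05502762e+00 -7.28037521e-01 -2.08552117e-03] 0.010609145446603262
((321.6574401855469, 213.38816833496094), (42.68588638305664, 44.60873031616211), 86.7008285522461) ray [ 0.5545 -0.2064  0.009 ] zmed 0.0085
```

View pics/w8.png

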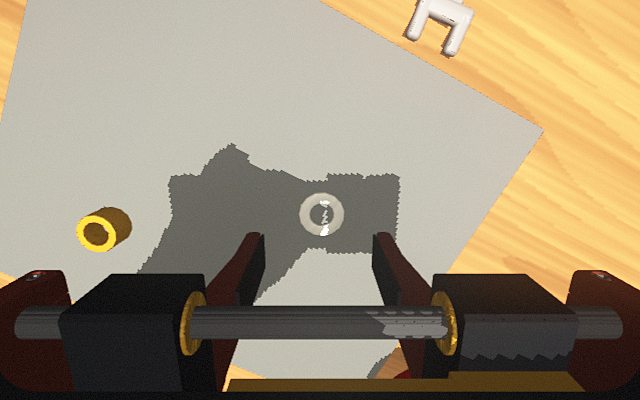

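>>> jog_arm:
  deltas: [0,0,0,1,0.3,-25,60,0,0,0,0,0,-25,60,0,0,0,0,0,-15,60,0,0,0,0,0,-7,60,0,0,0,0,0,0,60]

```text
t: 12.52
tool_pos: [0.5544, -0.2043, 0.0274]
tcp_rot: [-3.055, -0.727, 0.002]
contact_force: [0.2, 0.3, 0.2]
grip_width: 0.686
```

>>> jog_arm:
  deltas: [0,0,0,0,0,0,60]

```text
t: 12.6
tool_pos: [0.5553, -0.2053, 0.0289]
tcp_rot: [3.057, 0.726, 0.002]
contact_force: [0.9, -0.2, 0.8]
grip_width: 0.682
```

>>> jog_arm:
  deltas: [0,0,0,-0.5,-0.7,-2.4,60,0,0,0,0,0,0,60,0,0,0,0,0,0,60]

```text
t: 12.85
tool_pos: [0.5545, -0.2072, 0.0266]
tcp_rot: [3.057, 0.723, 0.002]
contact_force: [-0.2, 0.1, -0.3]
grip_width: 0.685
```

>>> jog_arm:
  deltas: [0,0,0,0,0,0,32,0,0,0,0,0,0,32,0,0,0,0,0,0,32,0,0,0,0,0,0,32,0,0,0,0,0,0,32]

```text
t: 13.27
tool_pos: [0.5541, -0.207, 0.0258]
tcp_rot: [3.057, 0.723, 0.0]
contact_force: [-0.6, 0.2, 1.3]
grip_width: 0.392
```

>>> jog_arm:
  deltas: [0,0,0,0,0,10,32,0,0,0,0,0,30,32,0,0,0,2,20,35,32,0,0,0,2,34,20,32,0,0,0,2,37,15,32]

```text
t: 13.68
tool_pos: [0.5611, -0.1171, 0.139]
tcp_rot: [3.056, 0.716, 0.005]
contact_force: [0.7, 0.9, 0.0]
grip_width: 0.387
```

>>> jog_arm:
  deltas: [0,0,0,2,38,10,32,0,0,0,2,38,5,32,0,0,0,2,38,0,32,0,0,0,2,38,0,32,0,0,0,2,38,0,32]

```text
t: 14.1
tool_pos: [0.5699, 0.0757, 0.1518]
tcp_rot: [3.057, 0.723, 0.001]
contact_force: [0.6, 0.3, -0.5]
grip_width: 0.39
```

>>> jog_arm:
  deltas: [0,0,0,2,38,0,32,0,0,0,1,30,0,32,0,0,0,0,15,0,32,0,0,0,0,5,0,32,0,0,0,0,0,0,32]

```text
t: 14.52
tool_pos: [0.5727, 0.1634, 0.1512]
tcp_rot: [-3.056, -0.727, -0.0]
contact_force: [-0.7, -0.8, -0.5]
grip_width: 0.39
```

>>> jog_arm:
  deltas: [0,0,0,0,0,0,32,0,0,0,0,0,0,32,0,0,0,0,0,0,32,0,0,0,0,0,0,32]

```text
t: 14.85
tool_pos: [0.5733, 0.1603, 0.1508]
tcp_rot: [3.057, 0.72, -0.0]
contact_force: [0.3, 0.2, -0.5]
grip_width: 0.388
```

Run:
```python
from h import *
s=arm.sense();print(s['t'],s['tool_pos'],s['tcp_rot'],np.abs(s['dq']).max(),s['contact_force'],s['grip_width'])
p,d,K=snap('wrist','w9')
cv2.imwrite('pics/w9h.png',cv2.resize(p[200:310,255:380,::-1],None,fx=6,fy=5.4,interpolation=cv2.INTER_CUBIC))
```

```text
14.85 [0.5732563  0.16034486 0.15080227] [ 3.05740779e+00  7.19879971e-01 -1.49139147e-04] 0.0064363213476872645 [ 0.28431447  0.19498189 -0.49275264] 0.3881555792859519
```

View pics/w9h.png

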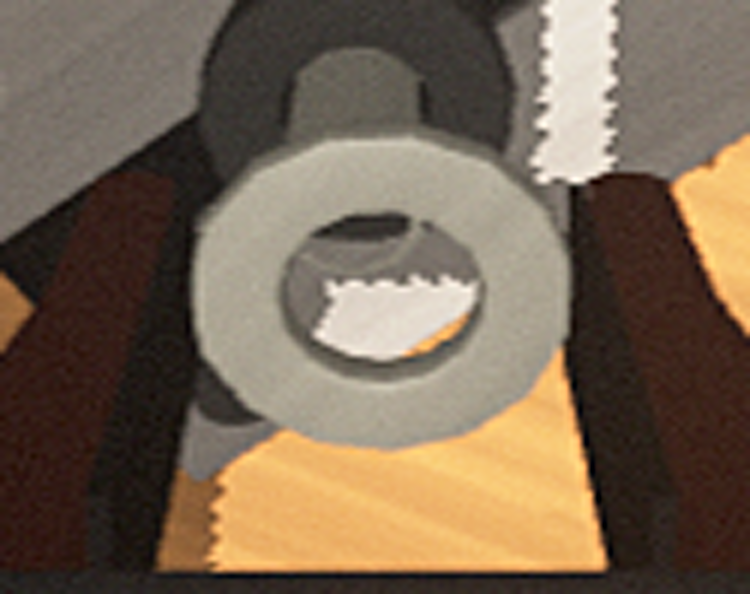

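Run:
```python
from h import *
c=arm.calibration('wrist');M=np.array(c['mount']);f=200/np.tan(np.radians(c['fovy'])/2)
def tr(zu,zv,zt):
    u=255+(zu+.5)/6-.5;v=200+(zv+.5)/5.4-.5
    d=M[:3,:3]@np.array([(u-c['cx'])/f,-(v-c['cy'])/f,-1]);o=M[:3,3]
    return (o+d*(zt-o[2])/d[2])*1000
def mid(l,r,t,b,zt,n):
    A,B=tr((l+r)/2,t,zt),tr((l+r)/2,b,zt);L,Rr=tr(l,(t+b)/2,zt),tr(r,(t+b)/2,zt)
    print(n,((A+B)/2).round(2),((L+Rr)/2).round(2),'dia',np.linalg.norm(A-B).round(1),np.linalg.norm(L-Rr).round(1))
mid(160,605,160,518,.0091,'spacer outer')
mid(277,488,257,432,.0091,'spacer hole')
mid(192,571,137,449,.0168,'washer outer')
mid(281,482,212,380,.0168,'washer hole')
s=arm.sense();print(s['tool_pos'])
```

```text
spacer outer [-1.11 -0.32  9.1 ] [-0.5  -0.32  9.1 ] dia 38.0 38.5
spacer hole [-1.23 -0.32  9.1 ] [-1.09 -0.32  9.1 ] dia 18.6 18.3
washer outer [ 0.16 -0.4  16.8 ] [ 0.63 -0.4  16.8 ] dia 34.2 34.2
washer hole [ 0.16 -0.4  16.8 ] [ 0.3 -0.4 16.8] dia 18.5 18.1
[0.57321571 0.16073417 0.15079747]
```

>>> jog_arm:
  deltas: [0,0,0,-3.9,-0.4,-5,32,0,0,0,0,0,-5,32,0,0,0,0,0,-4,32,0,0,0,0,0,0,32,0,0,0,0,0,0,32]

```text
t: 15.32
tool_pos: [0.5688, 0.1615, 0.1362]
tcp_rot: [3.057, 0.724, -0.002]
contact_force: [0.1, -0.5, -0.2]
grip_width: 0.392
```

>>> jog_arm:
  deltas: [0,0,0,0,0,-1,32,0,0,0,0,0,-1,32,0,0,0,0,0,0,32,0,0,0,0,0,0,32]

```text
t: 15.65
tool_pos: [0.5692, 0.1616, 0.1348]
tcp_rot: [3.057, 0.724, 0.0]
contact_force: [0.4, 0.0, -0.3]
grip_width: 0.391
```

Run:
```python
from h import *
s=arm.sense();print(s['t'],s['tool_pos'],s['tcp_rot'],np.abs(s['dq']).max(),s['contact_force'],s['grip_width'])
p,d,K=snap('wrist','w10')
cv2.imwrite('pics/w10h.png',cv2.resize(p[200:310,255:380,::-1],None,fx=6,fy=5.4,interpolation=cv2.INTER_CUBIC))
```

```text
15.65 [0.5691752  0.16159685 0.13476768] [3.05708972e+00 7.23567768e-01 9.05817793e-05] 0.001293595986629069 [ 0.43242655  0.04846022 -0.34390949] 0.39082139926849013
```

View pics/w10h.png

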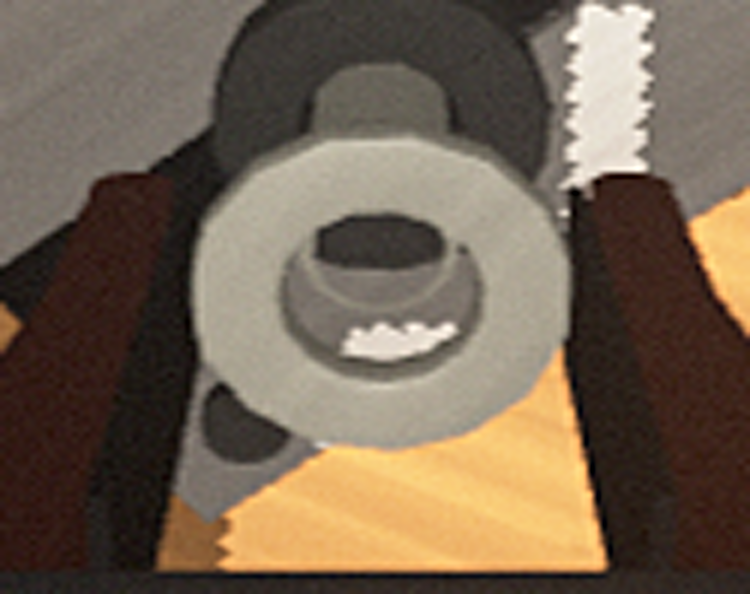

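Run:
```python
from h import *
c=arm.calibration('wrist');M=np.array(c['mount']);f=200/np.tan(np.radians(c['fovy'])/2)
def tr(zu,zv,zt):
    u=255+(zu+.5)/6-.5;v=200+(zv+.5)/5.4-.5
    d=M[:3,:3]@np.array([(u-c['cx'])/f,-(v-c['cy'])/f,-1]);o=M[:3,3]
    return (o+d*(zt-o[2])/d[2])*1000
print(tr(382,308,.0278),tr(382,270,.0268))
print(tr(301,250,.0278),tr(466,250,.0278))
```

```text
[-6.42583989 -0.35192891 27.8       ] [-1.50612589 -0.35040799 26.8       ]
[ 0.35392967 -8.11257756 27.8       ] [ 0.34541191  7.70173602 27.8       ]
```

>>> jog_arm:
  deltas: [0,0,0,0,0,-1,32,0,0,0,0,0,-1,32,0,0,0,0,0,-1,32,0,0,0,0,0,-1,32,0,0,0,0,0,0,32]

```text
t: 16.12
tool_pos: [0.569, 0.1615, 0.1305]
tcp_rot: [3.057, 0.724, -0.001]
contact_force: [0.3, 0.3, -0.5]
grip_width: 0.392
```

>>> jog_arm:
  deltas: [0,0,0,0,0,-1,32,0,0,0,0,0,-1,32,0,0,0,0,0,-1,32,0,0,0,0,0,-1,32,0,0,0,0,0,0,32]

```text
t: 16.53
tool_pos: [0.5691, 0.1616, 0.1265]
tcp_rot: [-3.057, -0.724, 0.0]
contact_force: [0.6, 0.1, -0.4]
grip_width: 0.393
```

>>> jog_arm:
  deltas: [0,0,0,0,0,-1,32,0,0,0,0,0,-1,32,0,0,0,0,0,-1,32,0,0,0,0,0,-1,32,0,0,0,0,0,0,32]

```text
t: 16.95
tool_pos: [0.5691, 0.1616, 0.1226]
tcp_rot: [3.057, 0.724, -0.0]
contact_force: [-0.4, -0.1, -0.2]
grip_width: 0.388
```

Run:
```python
from h import *
s=arm.sense();print(s['t'],s['tool_pos'],s['tcp_rot'],np.abs(s['dq']).max(),s['contact_force'],s['grip_width'])
p,d,K=snap('wrist','w11')
cv2.imwrite('pics/w11h.png',cv2.resize(p[200:310,255:380,::-1],None,fx=6,fy=5.4,interpolation=cv2.INTER_CUBIC))
```

```text
16.95 [0.56912056 0.16159812 0.12255676] [ 3.05711706e+00  7.23566204e-01 -9.77622346e-05] 0.004581138210205515 [-0.36638318 -0.05387875 -0.22585297] 0.38825438227373704
```

View pics/w11h.png

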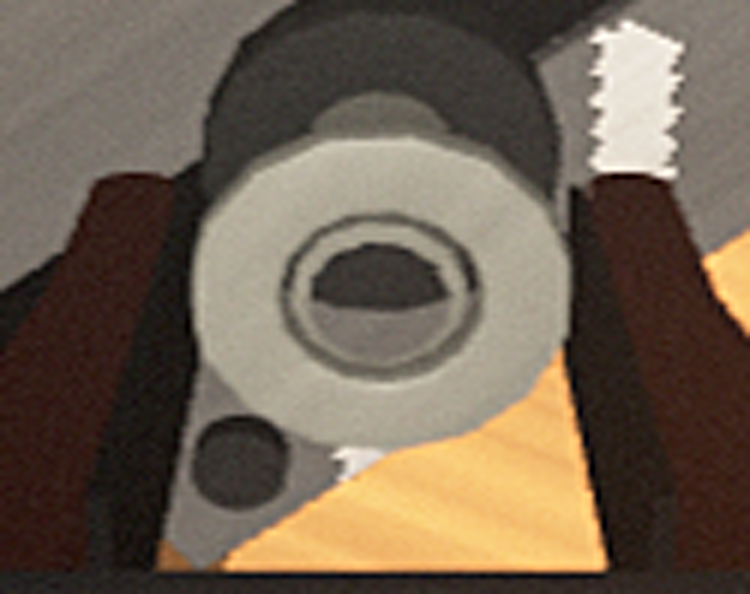

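>>> jog_arm:
  deltas: [0,0,0,0,0,-4,32,0,0,0,0,0,-6,32,0,0,0,0,0,-6,32,0,0,0,0,0,-5,32,0,0,0,0,0,-4,32]

```text
t: 17.42
tool_pos: [0.569, 0.1617, 0.0969]
tcp_rot: [-3.057, -0.724, 0.001]
contact_force: [0.1, 1.6, -0.6]
grip_width: 0.389
```

>>> jog_arm:
  deltas: [0,0,0,0,0,-1,32,0,0,0,0,0,-1,32,0,0,0,0,0,-1,32,0,0,0,0,0,0,32]

```text
t: 17.75
tool_pos: [0.5691, 0.1616, 0.0946]
tcp_rot: [3.057, 0.724, -0.0]
contact_force: [0.1, 0.0, -0.8]
grip_width: 0.389
```

>>> jog_arm:
  deltas: [0,0,0,0,0,-0.7,32,0,0,0,0,0,-0.7,32,0,0,0,0,0,0,32,0,0,0,0,0,0,32]

```text
t: 18.08
tool_pos: [0.5691, 0.1616, 0.0934]
tcp_rot: [3.057, 0.724, 0.0]
contact_force: [0.3, 0.1, -0.1]
grip_width: 0.391
```

>>> jog_arm:
  deltas: [0,0,0,0,0,-0.7,32,0,0,0,0,0,0,32,0,0,0,0,0,0,32]

```text
t: 18.33
tool_pos: [0.5692, 0.1615, 0.0928]
tcp_rot: [3.057, 0.723, 0.0]
contact_force: [0.1, 0.1, 1.9]
grip_width: 0.39
```

>>> jog_arm:
  deltas: [0,0,0,0,0,-0.7,32,0,0,0,0,0,0,32,0,0,0,0,0,0,32]

```text
t: 18.58
tool_pos: [0.5692, 0.1616, 0.0927]
tcp_rot: [3.057, 0.723, 0.0]
contact_force: [-2.1, -1.4, 7.3]
grip_width: 0.393
```

>>> jog_arm:
  deltas: [0,0,0,0,0,0.8,32,0,0,0,0,0,0,60,0,0,0,0,0,0,60,0,0,0,0,0,0,60]

```text
t: 18.92
tool_pos: [0.569, 0.1616, 0.0925]
tcp_rot: [-3.057, -0.723, 0.0]
contact_force: [0.0, -0.9, 0.0]
grip_width: 0.576
```

>>> jog_arm:
  deltas: [0,0,0,0,0,8,60,0,0,0,0,0,20,60,0,0,0,0,0,30,60,0,0,0,-5,-10,25,60,0,0,0,-12,-30,10,60]

```text
t: 19.33
tool_pos: [0.5545, 0.1269, 0.1901]
tcp_rot: [-3.052, -0.732, -0.012]
contact_force: [0.4, 0.2, 1.2]
grip_width: 0.682
```

>>> jog_arm:
  deltas: [0,0,0,-15,-36,0,60,0,0,0,-15,-36,0,60,0,0,0,-15,-36,-15,60,0,0,0,-15,-36,-15,60,0,0,0,-12,-26,-20,60]

```text
t: 19.75
tool_pos: [0.4797, -0.0514, 0.1368]
tcp_rot: [3.056, 0.719, 0.004]
contact_force: [0.8, -1.5, -0.8]
grip_width: 0.686
```

>>> jog_arm:
  deltas: [0,0,0,-5,-12,-18,60,0,0,0,-2,-4,0,60,0,0,0,0,0,0,60,0,0,0,0,0,0,60,0,0,0,0,0,0,60]

```text
t: 20.17
tool_pos: [0.4749, -0.0626, 0.1192]
tcp_rot: [3.056, 0.727, 0.005]
contact_force: [-0.1, -0.2, -0.2]
grip_width: 0.684
```

Run:
```python
from h import *
s=arm.sense();print(s['t'],s['tool_pos'],s['tcp_rot'],np.abs(s['dq']).max())
p,d,K=snap('wrist','w12')
try: blob('w12',(270,150,370,280),0.021,0.04,0.025)
except Exception as e: print(e)
```

```text
20.1667 [ 0.47494915 -0.06263496  0.11916378] [3.05624587 0.72683441 0.00457276] 0.005638079458023586
((316.17388916015625, 215.47976684570312), (35.33525085449219, 36.451995849609375), 89.64045715332031) ray [ 0.4709 -0.0626  0.025 ] zmed 0.0244
```

View pics/w12.png

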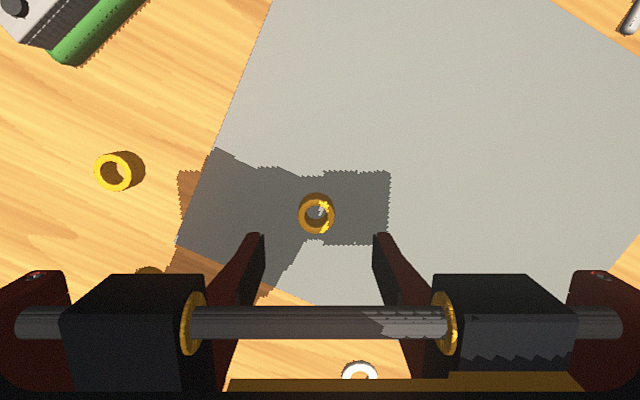

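>>> jog_arm:
  deltas: [0,0,0,-2.3,1.6,-25,60,0,0,0,0,0,-25,60,0,0,0,0,0,-20,60,0,0,0,0,0,-12,60,0,0,0,0,0,-3,60]

```text
t: 20.63
tool_pos: [0.4707, -0.0613, 0.0316]
tcp_rot: [-3.055, -0.727, 0.003]
contact_force: [0.1, -0.1, -0.6]
grip_width: 0.679
```

>>> jog_arm:
  deltas: [0,0,0,0,0,0,60,0,0,0,0,0,0,60,0,0,0,0,0,0,60]

```text
t: 20.88
tool_pos: [0.472, -0.0623, 0.0339]
tcp_rot: [3.056, 0.724, 0.003]
contact_force: [0.3, -0.5, 0.4]
grip_width: 0.684
```

>>> jog_arm:
  deltas: [0,0,0,-0.3,0,-4.5,60,0,0,0,0,0,0,60,0,0,0,0,0,0,60]

```text
t: 21.13
tool_pos: [0.4707, -0.0626, 0.0285]
tcp_rot: [3.057, 0.723, 0.0]
contact_force: [-0.7, -0.9, 0.2]
grip_width: 0.688
```

>>> jog_arm:
  deltas: [0,0,0,0,0,0,26,0,0,0,0,0,0,26,0,0,0,0,0,0,26,0,0,0,0,0,0,26,0,0,0,0,0,0,26]

```text
t: 21.55
tool_pos: [0.4706, -0.0626, 0.0283]
tcp_rot: [3.057, 0.723, 0.0]
contact_force: [-0.1, -0.5, 0.3]
grip_width: 0.341
```

>>> jog_arm:
  deltas: [0,0,0,0,0,0,26,0,0,0,0,0,0,26]

```text
t: 21.72
tool_pos: [0.4706, -0.0626, 0.0283]
tcp_rot: [-3.057, -0.723, -0.0]
contact_force: [-0.5, -0.4, 0.3]
grip_width: 0.325
```

>>> jog_arm:
  deltas: [0,0,0,0,0,10,26,0,0,0,0,0,30,26,0,0,0,5,10,35,26,0,0,0,14,30,22,26,0,0,0,15,34,15,26]

```text
t: 22.13
tool_pos: [0.5054, 0.0101, 0.1437]
tcp_rot: [3.057, 0.716, 0.004]
contact_force: [0.7, 0.7, -1.7]
grip_width: 0.331
```

>>> jog_arm:
  deltas: [0,0,0,16,36,10,26,0,0,0,16,36,5,26,0,0,0,16,36,0,26,0,0,0,11,28,0,26,0,0,0,5,14,0,26]

```text
t: 22.55
tool_pos: [0.5693, 0.1665, 0.1564]
tcp_rot: [-3.053, -0.73, -0.003]
contact_force: [-0.4, 0.0, -1.0]
grip_width: 0.324
```

>>> jog_arm:
  deltas: [0,0,0,0,0,0,26,0,0,0,0,0,0,26,0,0,0,0,0,0,26,0,0,0,0,0,0,26,0,0,0,0,0,0,26]

```text
t: 22.97
tool_pos: [0.5684, 0.1592, 0.1553]
tcp_rot: [3.057, 0.719, -0.001]
contact_force: [-0.4, 0.3, -0.6]
grip_width: 0.329
```

Run:
```python
from h import *
s=arm.sense();print(s['t'],s['tool_pos'],s['tcp_rot'],np.abs(s['dq']).max(),s['contact_force'],s['grip_width'])
p,d,K=snap('wrist','w13')
cv2.imwrite('pics/w13h.png',cv2.resize(p[200:310,255:380,::-1],None,fx=6,fy=5.4,interpolation=cv2.INTER_CUBIC))
```

```text
22.9667 [0.56839231 0.15923762 0.15533812] [ 3.05717312e+00  7.19324546e-01 -9.69684462e-04] 0.0077226840569809396 [-0.39492452  0.26458446 -0.56575031] 0.3292184189383747
```

View pics/w13h.png

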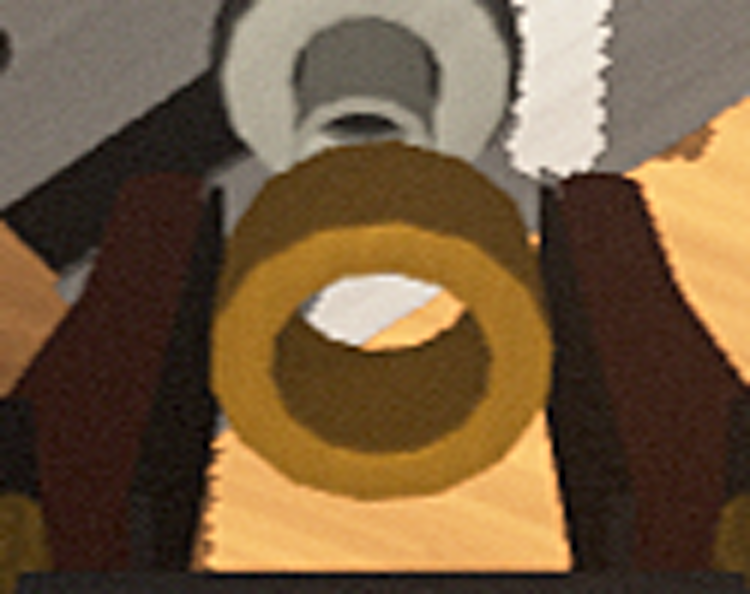

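Run:
```python
from h import *
c=arm.calibration('wrist');M=np.array(c['mount']);f=200/np.tan(np.radians(c['fovy'])/2)
def tr(zu,zv,zt):
    u=255+(zu+.5)/6-.5;v=200+(zv+.5)/5.4-.5
    d=M[:3,:3]@np.array([(u-c['cx'])/f,-(v-c['cy'])/f,-1]);o=M[:3,3]
    return (o+d*(zt-o[2])/d[2])*1000
def mid(l,r,t,b,zt,n):
    A,B=tr((l+r)/2,t,zt),tr((l+r)/2,b,zt);L,Rr=tr(l,(t+b)/2,zt),tr(r,(t+b)/2,zt)
    print(n,((A+B)/2).round(2),((L+Rr)/2).round(2),'dia',np.linalg.norm(A-B).round(1),np.linalg.norm(L-Rr).round(1))
mid(210,552,222,499,.0033,'b outer')
mid(273,491,274,452,.0033,'b hole')
```

```text
b outer [-0.08 -0.44  3.3 ] [ 0.27 -0.44  3.3 ] dia 28.5 28.5
b hole [-0.13 -0.36  3.3 ] [ 0.02 -0.36  3.3 ] dia 18.3 18.2
```

>>> jog_arm:
  deltas: [0,0,0,0.8,0.3,-6,26,0,0,0,0,0,-6,26,0,0,0,0,0,-4,26,0,0,0,0,0,0,26,0,0,0,0,0,0,26]

```text
t: 23.43
tool_pos: [0.569, 0.1616, 0.1387]
tcp_rot: [3.057, 0.724, -0.002]
contact_force: [-0.2, -0.1, -1.1]
grip_width: 0.334
```

>>> jog_arm:
  deltas: [0,0,0,0,0,-1,26,0,0,0,0,0,-1,26,0,0,0,0,0,0,26,0,0,0,0,0,0,26]

```text
t: 23.77
tool_pos: [0.5695, 0.1618, 0.1374]
tcp_rot: [3.057, 0.724, 0.0]
contact_force: [0.6, -0.1, -1.0]
grip_width: 0.332
```

>>> jog_arm:
  deltas: [0,0,0,0,0,-1,26,0,0,0,0,0,-1,26,0,0,0,0,0,-1,26,0,0,0,0,0,-1,26,0,0,0,0,0,0,26]

```text
t: 24.18
tool_pos: [0.5693, 0.1616, 0.1331]
tcp_rot: [3.057, 0.723, -0.001]
contact_force: [0.2, 0.2, -0.5]
grip_width: 0.326
```

>>> jog_arm:
  deltas: [0,0,0,0,0,-1,26,0,0,0,0,0,-1,26,0,0,0,0,0,-1,26,0,0,0,0,0,0,26]

```text
t: 24.52
tool_pos: [0.5694, 0.1618, 0.1301]
tcp_rot: [-3.057, -0.724, -0.0]
contact_force: [0.2, 0.4, -1.3]
grip_width: 0.331
```

>>> jog_arm:
  deltas: [0,0,0,0,0,-1,26,0,0,0,0,0,-1,26,0,0,0,0,0,-1,26,0,0,0,0,0,0,26]

```text
t: 24.85
tool_pos: [0.5694, 0.1618, 0.1272]
tcp_rot: [-3.057, -0.724, -0.0]
contact_force: [0.8, -0.7, -1.7]
grip_width: 0.328
```

Run:
```python
from h import *
s=arm.sense();print(s['t'],s['tool_pos'],s['tcp_rot'],np.abs(s['dq']).max(),s['contact_force'],s['grip_width'])
p,d,K=snap('wrist','w14')
cv2.imwrite('pics/w14h.png',cv2.resize(p[200:310,255:380,::-1],None,fx=6,fy=5.4,interpolation=cv2.INTER_CUBIC))
```

```text
24.85 [0.5694488  0.16178538 0.12716724] [-3.05704883e+00 -7.23730840e-01 -1.43408423e-04] 0.0019388689971045526 [ 0.76971338 -0.71887687 -1.66373233] 0.3279964581589693
```

View pics/w14h.png

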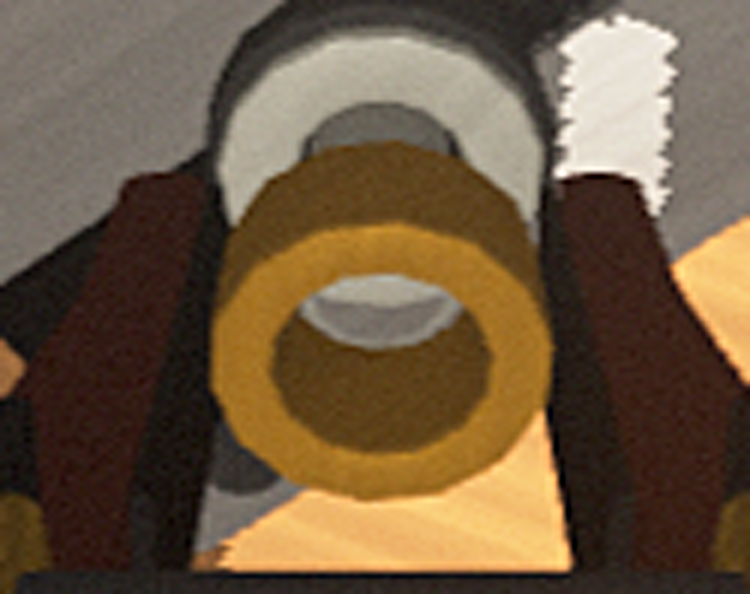

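>>> jog_arm:
  deltas: [0,0,0,0,0,-2,26,0,0,0,0,0,-2,26,0,0,0,0,0,-3,26,0,0,0,0,0,-3,26,0,0,0,0,0,-2,26]

```text
t: 25.32
tool_pos: [0.5695, 0.1618, 0.1149]
tcp_rot: [-3.057, -0.724, -0.0]
contact_force: [0.8, 0.5, -0.3]
grip_width: 0.328
```

>>> jog_arm:
  deltas: [0,0,0,0,0,-3,26,0,0,0,0,0,-3,26,0,0,0,0,0,-3,26,0,0,0,0,0,-2,26,0,0,0,0,0,0,26]

```text
t: 25.73
tool_pos: [0.5694, 0.1618, 0.1039]
tcp_rot: [-3.057, -0.724, 0.0]
contact_force: [1.6, 1.1, -2.0]
grip_width: 0.329
```

>>> jog_arm:
  deltas: [0,0,0,0,0,-1,26,0,0,0,0,0,-1,26,0,0,0,0,0,0,26]

```text
t: 25.98
tool_pos: [0.5695, 0.1618, 0.1023]
tcp_rot: [-3.057, -0.724, -0.0]
contact_force: [0.9, 0.2, -2.4]
grip_width: 0.33
```

>>> jog_arm:
  deltas: [0,0,0,0,0,-0.7,26,0,0,0,0,0,0,26,0,0,0,0,0,0,26]

```text
t: 26.23
tool_pos: [0.5695, 0.1618, 0.1017]
tcp_rot: [-3.057, -0.724, -0.0]
contact_force: [0.7, 0.9, -0.9]
grip_width: 0.327
```

>>> jog_arm:
  deltas: [0,0,0,0,0,-0.7,26,0,0,0,0,0,0,26,0,0,0,0,0,0,26]

```text
t: 26.48
tool_pos: [0.5695, 0.1618, 0.1013]
tcp_rot: [-3.057, -0.724, -0.001]
contact_force: [-0.3, 0.8, 3.7]
grip_width: 0.324
```

>>> jog_arm:
  deltas: [0,0,0,0,0,-0.7,26,0,0,0,0,0,0,26,0,0,0,0,0,0,26]

```text
t: 26.73
tool_pos: [0.5696, 0.1618, 0.1012]
tcp_rot: [3.057, 0.723, 0.001]
contact_force: [-2.8, 0.1, 8.8]
grip_width: 0.327
```

>>> jog_arm:
  deltas: [0,0,0,0,0,-0.7,26,0,0,0,0,0,0,26,0,0,0,0,0,0,26]

```text
t: 26.98
tool_pos: [0.5697, 0.1619, 0.1011]
tcp_rot: [3.057, 0.723, 0.001]
contact_force: [-2.5, -0.7, 14.1]
grip_width: 0.332
```

>>> jog_arm:
  deltas: [0,0,0,0,0,1.7,26,0,0,0,0,0,0,50,0,0,0,0,0,0,50,0,0,0,0,0,0,50]

```text
t: 27.32
tool_pos: [0.569, 0.1614, 0.1008]
tcp_rot: [3.057, 0.723, -0.002]
contact_force: [0.1, -0.9, -0.7]
grip_width: 0.52
```

>>> jog_arm:
  deltas: [0,0,0,0,0,8,60,0,0,0,0,0,20,60,0,0,0,0,0,30,60,0,0,0,-20,-13,30,60,0,0,0,-30,-20,10,60]

```text
t: 27.73
tool_pos: [0.5226, 0.1312, 0.2036]
tcp_rot: [-3.055, -0.726, -0.012]
contact_force: [1.2, 0.3, 1.6]
grip_width: 0.689
```

>>> jog_arm:
  deltas: [0,0,0,-25,-18,0,60,0,0,0,0,0,0,60,0,0,0,0,0,0,60,0,0,0,0,0,0,60]

```text
t: 28.07
tool_pos: [0.495, 0.111, 0.1997]
tcp_rot: [-3.057, -0.723, -0.002]
contact_force: [0.3, 0.5, 0.1]
grip_width: 0.685
```

Run:
```python
from h import *
s=arm.sense();print(s['t'],s['tool_pos'],s['contact_force'])
p,d,K=snap('wrist','w15'); C=cloud(d,K);Z=C[...,2]
q,_,_=snap('scene','s15')
a=cv2.resize(p[20:140,230:370,::-1],None,fx=3,fy=3,interpolation=cv2.INTER_CUBIC);b=cv2.resize(q[130:215,370:450,::-1],None,fx=4,fy=4,interpolation=cv2.INTER_CUBIC)
o=np.zeros((360,740,3),np.uint8);o[:,:420]=a;o[:340,420:]=b;cv2.imwrite('pics/f.png',o)
r=np.zeros_like(Z,bool);r[20:150,230:370]=1
for n,lo,hi in(('spacer top',.066,.0725),('washer top',.0735,.079),('bush top',.092,.101),('stud',.105,.112)):
    m=r&(Z>lo)&(Z<hi)
    if m.sum()>5:
        P=C[m];print(n,m.sum(),P.mean(0).round(4),((P.min(0)+P.max(0))/2).round(4),np.median(P[:,2]).round(4))
```

```text
28.0667 [0.49497923 0.11102825 0.19970494] [0.29283627 0.45356533 0.09119591]
spacer top 322 [0.5691 0.1608 0.069 ] [0.5688 0.1617 0.0691] 0.0691
washer top 293 [0.5666 0.1555 0.0752] [0.5687 0.1616 0.0763] 0.0751
bush top 849 [0.5687 0.1612 0.0972] [0.5687 0.1614 0.0963] 0.0973
stud 140 [0.5694 0.1619 0.1068] [0.5694 0.1621 0.1072] 0.1068
```

View pics/f.png

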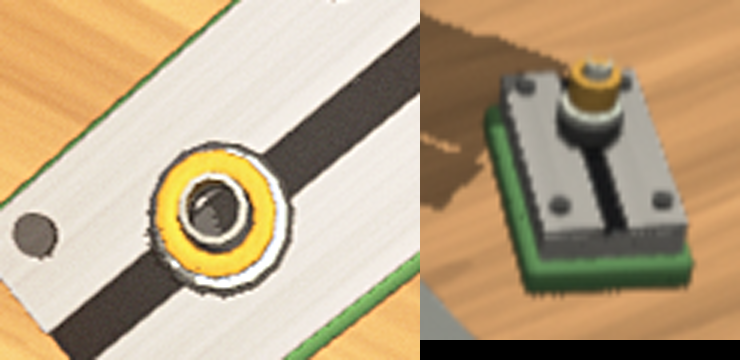

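The stack is seated. Heights read 69.1, 75.1 and 97.3 mm against the expected 70, 76 and 98, with the usual roughly 1 mm low camera bias (the stud tip itself reads 106.8 against 108). I'm handing in.

```bash
python3 -c "
from workcell import arm
print(arm.close_job())"
```

```text
the job is handed in; nothing more can be done
None
```

The stack is built on the stud and the job is handed in at about 28 s of robot time; no verdict was reported. I threaded the spacer, then the washer (of the look-alikes, the one farthest from the base), then the bushing (of the look-alikes, the rightmost). Each was lined up with the wrist camera and eased down by feel.

- **Collar and seating:** the spacer pushed the collar down at about 4–5 N until it stopped hard at the home height. The washer and bushing then met resistance within about 0.1 mm of where they should. The final press was about 14 N, the highest force I read, well under the 40 N limit.
- **Final picture check:** the top faces of the spacer, washer and bushing measured 69.1, 75.1 and 97.3 mm. They should be at 70, 76 and 98 mm. The stud tip also read about 1 mm low (106.8 against 108), so I put this down to camera bias. The three parts' centres agreed to within 0.5 mm of each other and about 1 mm of the stud.
- **Small disagreement:** the gripper opening read 0.5–1.6 mm under each part's nominal diameter, which did not affect the work.
- **Other parts:** I made no move near the dish, chuck or wrench. I did not measure their positions again at the end.

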